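# Press the sample flask home in the reader

## Task

Lift the arched light shield off the sample reader and hang it over the bar of the rail, so that it straddles the bar and stays there by itself. Then take the round flask, set it upright in the reader's sprung ring and press it straight down with the ring as far as the springs go; the job finishes with the robot still holding the flask pressed down, not letting go. Keep the flask upright throughout and leave the other glassware on the bench where they are.

Things in the scene. Friction and masses are not known exactly. Their poses are not given: they have to be found in the camera images.
- reader: sample reader fixed to the bench: low white housing 110 (x) x 160 (y) x 30 mm high, with a sprung steel ring above its middle. Origin: centre of the underside, on the bench. Its z is up; the shield straddles it along its y. A 4 mm lens mount and three 10 mm guide sleeves, 44 mm out from the axis, stand on the housing.
- ring (a joint): travel of the reader's sprung ring, m: 0 = up (at rest), grows as the ring is pressed straight down, 0.016 = at its stop. About 3 N starts it moving, about 10 N takes it to the stop; it springs back up when let go. The flask's weight alone does not move it.
- ring_centre (a point): centre of the sprung ring of round steel bar (bar 8 mm thick, centre line 48 mm across, hole 40 mm, flat and level). This point lies in the middle of the hole at half the bar's thickness, 64 mm above the bench with the ring up; it moves with the ring. Three short arms reach 44 mm out to the spring legs. When the flask sits in the ring, its point flask_belly is about 27 mm above this point.
- shield: loose black arched light shield, an upside-down U, 120 g: a strip 46 mm wide (along its x) and 4 mm thick, bent to a half round of inner radius 55 mm (span along its y, 118 mm over all) with straight 20 mm legs. It stands on top of the reader's housing over the ring. On its crown stands a grip fin, 40 mm long (along x), 12 mm thick (along y), from 79 to 113 mm above the feet. Origin: on the level of the feet, in the middle; z is up.
- shield_crown (a point): highest point of the inside of the arch, in the middle, 75 mm above the feet; rests on the bar when the shield hangs.
- shield_fin (a point): point in the grip fin, 101 mm above the feet, 12 mm below the fin's top: pinch here across the 12 mm (the shield's y).
- rail: fixed steel rail: a level round bar, 12 mm thick and 300 mm long, along its own y, on a post at each end. Origin on the bench below the bar's middle, z up.
- rail_mid (a point): middle of the bar, on its centre line, 140 mm above the bench; axes as the rail's. A hung shield has its crown 6 mm above this line, its x along the bar, anywhere within 125 mm of the middle.
- flask: loose round flask of amber glass, about 150 g (varies): ball 64 mm across with an upright neck 26 mm across, a 31 mm rim 4 mm high at 115 to 119 mm and a small rubber stopper up to 127 mm. Origin: lowest point of the ball; z runs up the neck. It stands in a cork ring at the start.
- flask_belly (a point): centre of the flask's ball, 32 mm above its lowest point.
- flask_neck (a point): point on the neck's axis, 97 mm above the flask's lowest point; straight neck to grip from 65 to 114 mm above the lowest point.
- rest: cork ring stuck to the bench, 76 mm across and 20 mm high, hole 36 mm, in which the round flask stands at the start. Origin: centre of its underside.
- dish: bystander: closed flat dish, 59 mm across, 14 mm high, on the bench between reader and cork ring. Origin under its centre.
- conical: bystander: cone-shaped amber flask with a flat foot 72 mm across, 104 mm high (not the round flask). Origin under its centre.
- beaker: bystander: open glass beaker, 68 mm across, 90 mm high. Origin under its centre.
- reagent: bystander: amber bottle with white cap, 60 mm across, 130 mm high. Origin under its centre.
Things that resemble listed ones, but are neither listed nor needed, are in the scene too. What is shaped like the flask but blue is not meant. There is more than one size of the shield; the one meant has the size given above.

How it is judged:
By the outcome, as a careful person would: the job done as asked, in the order asked, and still so for the second after the job is handed in, while the arm keeps its last pose, push and grip.
It also fails if it takes over 54 s, if anything falls off the work surface, if the arm or the gripper's body presses on something with over 40 N, if the wrist force passes 120 N, or if a joint passes its speed limit or range.

## Robot

A 7-joint arm with a two-finger parallel gripper is mounted at the origin on the work surface. World frame = base frame: x ahead of the robot, y to its left, z up, the work surface at z = 0. Lengths are in m, angles in degrees, forces in N, time in s.
With the tool pointing down it reaches from about 0.4 to 0.75 m from the base axis. Payload 19.5 kg.
Tool frame: the origin (TCP) lies midway between the tips of the shut fingers; the grasp point (between the pads) lies 19 mm behind it (r.tcp_to_grasp is the z of the grasp point in the tool frame, in m); z points along the fingers, x is the direction in which the jaws open and shut, and the axes are right-handed (so a half turn about z gives the same grasp; the last joint's range is limited). The gripper opens to 85 mm and grips with 20 to 120 N. Pads are 22 mm wide; open, the fingers measure 114 mm over their backs; the gripper's body (76 mm by 85 mm) begins 54 mm behind the grasp point. The pads swing forward as they close: fully open they stand 13 mm farther back than shut.
Start: joints at [-77.848, 40.479, -1.581, 85.061, 1.261, 54.483, -4.326], TCP at [0.144, 0.557, 0.231] pointing down, gripper open.
Joint ranges: [-155.06, 155.06], [-18.47, 123.98], [-90, 86.84], [0, 140.48], [-83.41, 263.41], [0, 116], [-161.91, 161.91]. Speed limits (degrees/s): [108.29, 108.29, 147.25, 147.25, 172.46, 172.46, 172.46].

## Interface

Orientations are given as a 3x3 rotation matrix whose columns are the frame's x, y, z axes.
In Python, from plant import r, viewer gives the robot as it stands. The module is installed in compiled form; this text tells all that it offers. Calls block until the motion is done:
- r.move_ptp(position, orientation): joint-space move of the TCP to a pose.
- r.servo_line(position, max_speed=0.15, orientation=None): straight line of the TCP; orientation=None keeps the orientation; max_speed is the mean speed in m/s.
- r.move_j(angles): joint-space move.
- r.set_gripper(opening): finger opening in m; the grip force is fixed at half the most; returns when the fingers have stopped.
- r.wait(seconds).
- r.inverse_kinematics(position, orientation): joint angles nearest the present ones, or None.
- viewer.grab_frame(name): name is "scene" or "side" or "wrist"; returns the picture (420x560x3 uint8, red, green, blue); there is no depth.
- viewer.camera_params(name): a dict with "fx", "fy", "cx", "cy" (pixels), "extrinsics" (4x4, takes a point from world to camera coordinates); the wrist camera has in their place "tool_from_camera" (4x4, takes a point from camera to tool coordinates, whose origin is the TCP and whose axes are the tool frame's). Camera axes: x right, y down, z forward; pixel columns grow to the right and rows downward; lengths in m; the calibration is good to about 2 mm. The wrist camera is an equidistant fisheye: a pixel r from the principal point sees the ray r / f radians off the axis. A picture is of the moment at which its call begins: read the wrist's pose just before it. camera_params takes no time and is no camera call.
A pose or a line that the arm cannot do raises r.PlanningError and nothing moves.
- r.job_done(): hands the job in, once; it reports no verdict.
Readings, each from a call of its own:
- r.read_time(): time.
- r.read_qpos(): joint angles.
- r.read_joint_velocities(): joint speeds.
- r.read_joint_torque(): joint torques, N m.
- r.read_position(): TCP position.
- r.read_orientation(): TCP orientation.
- r.read_ft_force(): force on the tool from outside, world axes, zero at the start.
- r.read_moment(): the same for the moment, N m.
- r.read_grip_width(): finger opening in m.
Only numpy, scipy, OpenCV 4.12 (cv2) and the standard library are available. Lean on these libraries where they do the work, as an engineer would, in place of code of your own. Each camera call takes 0.05 s, during which the arm holds its last target.

## Working session

There is one attempt and no reset: what is moved stays moved. The work goes in short steps, each a Python script; the robot and the scene stay as the last script left them, time stands still between calls to the robot, and variables do not carry over. Pictures are saved under pics/ and viewed, and the job is handed in when it is done.

```bash
mkdir -p pics; ls; python3 - <<'E'
from plant import r, viewer
import cv2, numpy as np
np.set_printoptions(precision=4,suppress=True)
for n in ["scene","side","wrist"]:
    im=viewer.grab_frame(n); cv2.imwrite(f"pics/{n}0.png",im[:,:,::-1])
    print(n,viewer.camera_params(n))
print(r.read_time(),r.read_position(),r.read_orientation(),r.tcp_to_grasp)
E
```

```text
pics
scene {'fx': 443.48887898074815, 'fy': 443.48887898074815, 'cx': 278.8879129937024, 'cy': 203.15742722309125, 'extrinsics': array([[ 0.6349,  0.7725, -0.0098, -0.2962],
       [ 0.4671, -0.3939, -0.7916, -0.1275],
       [-0.6154,  0.498 , -0.611 ,  1.6256],
       [ 0.    ,  0.    ,  0.    ,  1.    ]])}
side {'fx': 447.0233531194812, 'fy': 447.0233531194812, 'cx': 278.45691974867106, 'cy': 207.26652831831004, 'extrinsics': array([[ 0.8991, -0.4375,  0.0166, -0.4262],
       [-0.2968, -0.637 , -0.7114,  0.2065],
       [ 0.3219,  0.6347, -0.7025,  0.9844],
       [ 0.    ,  0.    ,  0.    ,  1.    ]])}
wrist {'fx': 325.19226210127806, 'fy': 325.19226210127806, 'cx': 272.2183299851895, 'cy': 212.8804639830001, 'tool_from_camera': array([[ 1.    ,  0.0008,  0.0005, -0.0009],
       [-0.0009,  0.9661,  0.2583, -0.065 ],
       [-0.0003, -0.2583,  0.9661, -0.1421],
       [ 0.    ,  0.    ,  0.    ,  1.    ]])}
0.15 [0.1443 0.5564 0.231 ] [[ 0.2511  0.968  -0.0002]
 [ 0.968  -0.2511 -0.0008]
 [-0.0008  0.     -1.    ]] -0.0187
```

View pics/scene0.png

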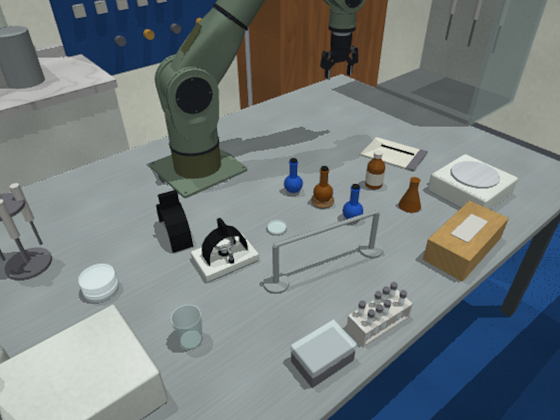

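View pics/side0.png

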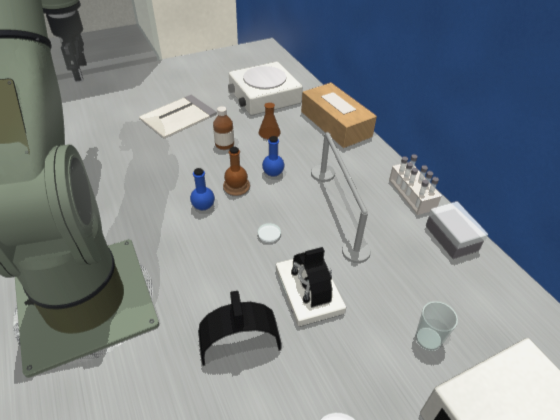

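View pics/wrist0.png

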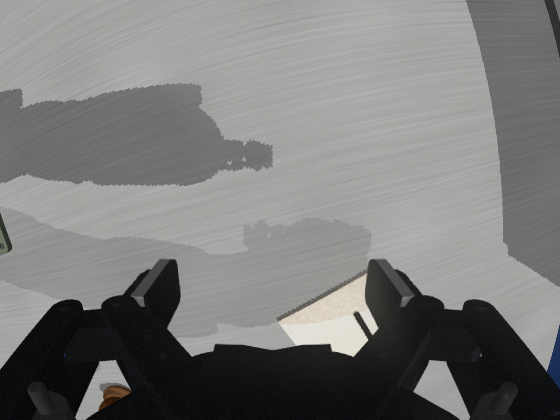

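The shield on the reader is at scene (224,240) / side (316,278). A bigger arch stands on the bench at scene (173,220) / side (240,330). The amber round flask is at scene (323,190) / side (236,172). The blue lookalikes are at scene (293,178) and (354,205), the conical at scene (411,195) and the reagent bottle at (376,170). Next I'll take close crops to check these choices.

```bash
cat > h.py <<'E'
import cv2, numpy as np
from plant import r, viewer
np.set_printoptions(precision=4,suppress=True)
def ray(name,uv,pose=None):
    c=viewer.camera_params(name); u,v=uv
    x=(u-c['cx'])/c['fx']; y=(v-c['cy'])/c['fy']
    if name=='wrist':
        p,R=pose; th=np.hypot(x,y); s=np.sin(th)/th if th>1e-9 else 1
        d=np.array([x*s,y*s,np.cos(th)]); T=c['tool_from_camera']
        return p+R@T[:3,3], R@(T[:3,:3]@d)
    E=c['extrinsics']; R=E[:3,:3]; d=R.T@np.array([x,y,1.]); return -R.T@E[:3,3], d/np.linalg.norm(d)
def plane(name,uv,z,pose=None):
    o,d=ray(name,uv,pose); return o+d*(z-o[2])/d[2]
def tri(*rays):
    A=np.zeros((3,3));b=np.zeros(3)
    for o,d in rays:
        P=np.eye(3)-np.outer(d,d);A+=P;b+=P@o
    x=np.linalg.solve(A,b); return x,[np.linalg.norm(np.cross(x-o,d)) for o,d in rays]
def proj(name,X,pose=None):
    c=viewer.camera_params(name); X=np.asarray(X,float)
    if name=='wrist':
        p,R=pose; T=c['tool_from_camera']; q=T[:3,:3].T@(R.T@(X-p)-T[:3,3])
        th=np.arctan2(np.hypot(q[0],q[1]),q[2]); k=th/np.hypot(q[0],q[1])
        return np.array([c['cx']+c['fx']*k*q[0],c['cy']+c['fy']*k*q[1]])
    E=c['extrinsics']; q=E[:3,:3]@X+E[:3,3]; return np.array([c['cx']+c['fx']*q[0]/q[2],c['cy']+c['fy']*q[1]/q[2]])
def grab(name,tag):
    pose=(np.array(r.read_position()),np.array(r.read_orientation()))
    im=viewer.grab_frame(name)[:,:,::-1].copy(); cv2.imwrite(f'pics/{tag}.png',im); return im,pose
def crop(im,u0,v0,u1,v1,k,tag):
    cv2.imwrite(f'pics/{tag}.png',cv2.resize(im[v0:v1,u0:u1],None,fx=k,fy=k,interpolation=cv2.INTER_CUBIC))
def down(yaw): # tool x at yaw (deg), z down
    a=np.radians(yaw); return np.array([[np.cos(a),np.sin(a),0],[np.sin(a),-np.cos(a),0],[0,0,-1.]])
E
python3 - <<'E'
from h import *
s=cv2.imread('pics/scene0.png'); d=cv2.imread('pics/side0.png')
crop(s,180,205,280,285,6,'c_s'); crop(d,180,235,360,370,4,'c_d')
a=s[150:250,270:400]; b=d[130:230,180:310]
cv2.imwrite('pics/c_f.png',np.vstack([cv2.resize(a,None,fx=3,fy=3),cv2.resize(b,None,fx=3,fy=3)]))
for a,b,n in [((323,190),(236,172),'flask'),((224,222),(314,256),'fin'),((275,250),(362,212),'rail end near'),((377,216),(327,137),'rail end far'),((172,196),(236,296),'decoyfin')]:
    print(n,tri(ray('scene',a),ray('side',b)))
for n,uv in [('dish',(277,228)),('beaker',(190,345)),('conical',(411,207)),('reagent',(375,186)),('blue1',(293,190)),('blue2',(353,217))]: print(n,plane('scene',uv,0))
E
```

```text
flask (array([0.4441, 0.2033, 0.0553]), [np.float64(0.002044399859073011), np.float64(0.0020443998590728655)])
fin (array([ 0.4595, -0.1856,  0.1327]), [np.float64(0.007042104021343792), np.float64(0.007042104021343774)])
rail end near (array([ 0.6193, -0.1325,  0.129 ]), [np.float64(0.005157049482909174), np.float64(0.005157049482909117)])
rail end far (array([0.6953, 0.157 , 0.128 ]), [np.float64(0.0005794477975906185), np.float64(0.0005794477975907273)])
decoyfin (array([ 0.2747, -0.2285,  0.1444]), [np.float64(0.004102226204860403), np.float64(0.00410222620486039)])
dish [0.4446 0.0106 0.    ]
beaker [ 0.6361 -0.4069  0.    ]
conical [0.6431 0.4075 0.    ]
reagent [0.4909 0.4084 0.    ]
blue1 [0.3265 0.1775 0.    ]
blue2 [0.5576 0.2271 0.    ]
```

View pics/c_s.png

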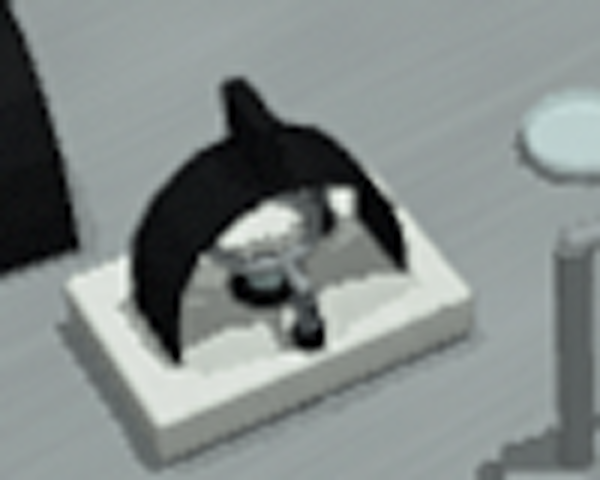

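View pics/c_d.png

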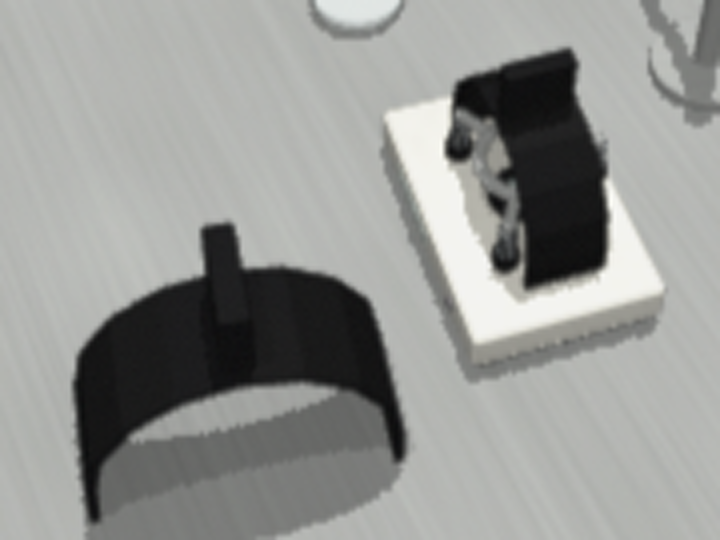

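View pics/c_f.png

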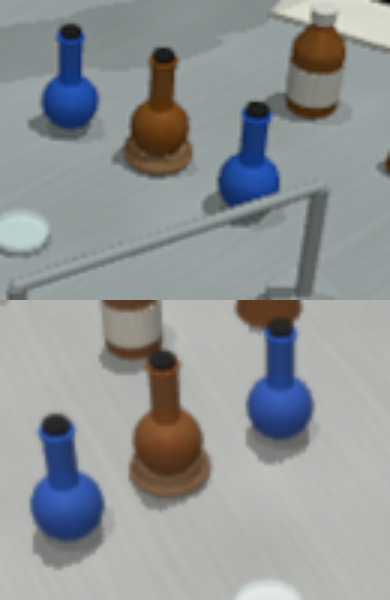

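The crops confirm the choice. The smaller arch, on the white housing, is the shield meant. The round flask is the amber one in the cork ring, between two blue flasks. Next I'll compute the reader and rail axes, then look with the wrist camera.

```bash
python3 - <<'E'
from h import *
# reader top corners z=.03, scene crop
c=[plane('scene',(180+x/6,205+y/6),.03) for x,y in [(65,290),(160,430),(472,300)]]
print(np.array(c)); 
for i,j in [(0,1),(1,2)]:
    v=c[j]-c[i]; print(np.linalg.norm(v),np.degrees(np.arctan2(v[1],v[0])))
print('centre',(c[0]+c[2])/2)
k=[plane('side',(180+x/4,235+y/4),.03) for x,y in [(385,112),(475,348),(663,290)]]
print(np.array(k)); 
for i,j in [(0,1),(1,2)]:
    v=k[j]-k[i]; print(np.linalg.norm(v),np.degrees(np.arctan2(v[1],v[0])))
print('centre',(k[0]+k[2])/2)
E
```

```text
[[ 0.4009 -0.2618  0.03  ]
 [ 0.5038 -0.2748  0.03  ]
 [ 0.5272 -0.1215  0.03  ]]
0.10367642004329278 -7.192198451992358
0.15503103889451395 81.32723235709761
centre [ 0.464  -0.1917  0.03  ]
[[ 0.4166 -0.1051  0.03  ]
 [ 0.3918 -0.2634  0.03  ]
 [ 0.4983 -0.2754  0.03  ]]
0.1602329494410524 -98.90677676448585
0.10713723202292989 -6.44235337544538
centre [ 0.4575 -0.1903  0.03  ]
```

```bash
python3 - <<'E'
from h import *
for yaw in (82,-98):
  for y2 in (165,-15):
    a=r.inverse_kinematics([0.46,-0.19,0.30],down(yaw)); b=r.inverse_kinematics([0.657,0.012,0.30],down(y2))
    print(yaw,y2,a,b)
E
```

```text
82 165 [ 18.0356  29.1998   1.2479  94.0275  -0.7277  56.7806 101.5236] [  7.4049  47.6542 -31.1153  56.7946  22.7651  80.7615 146.4245]
82 -15 [ 18.0356  29.1998   1.2479  94.0275  -0.7277  56.7806 101.5236] [-11.355   47.2498  20.8026  57.7153 -15.4981  77.4224  -8.4386]
-98 165 [-11.5217  41.847   63.3672  94.8959 -39.764   68.8049 -36.7261] [  7.4049  47.6542 -31.1153  56.7946  22.7651  80.7615 146.4245]
-98 -15 [-11.5217  41.847   63.3672  94.8959 -39.764   68.8049 -36.7261] [-11.355   47.2498  20.8026  57.7153 -15.4981  77.4224  -8.4386]
```

```bash
python3 - <<'E'
from h import *
r.move_ptp([0.44,-0.19,0.34],down(82)); print(r.read_time(), r.read_qpos())
grab('wrist','w1')
r.servo_line([0.52,-0.13,0.30],0.2); print(r.read_time())
grab('wrist','w2'); print(r.read_position())
E
```

```text
3.0 [ 12.1924  25.6542  12.1201  92.8408  -5.9126  62.1409 107.9702]
3.7417
[ 0.5193 -0.1311  0.3006]
```

View pics/w1.png

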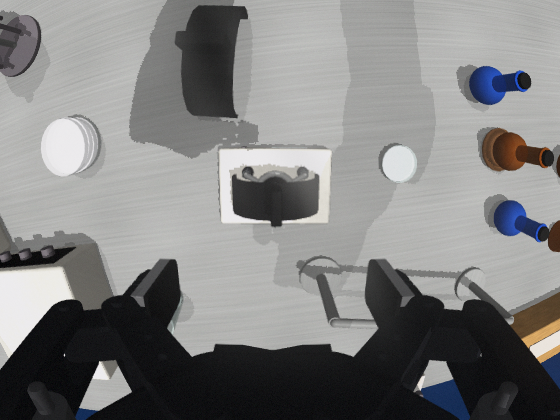

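View pics/w2.png

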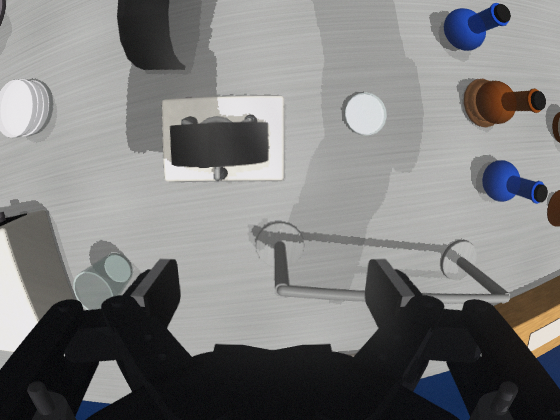

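w1: the reader housing is at (219..331, 148..224), with the shield on it and the fin near (277,205). The rail, dish and flasks are all visible. I'll brighten crops of the shield next.

```bash
python3 - <<'E'
import cv2,numpy as np
for n,(u0,v0,u1,v1) in {'w1':(215,140,335,235),'w2':(158,90,290,190)}.items():
    c=cv2.imread(f'pics/{n}.png')[v0:v1,u0:u1].astype(float)
    c=np.clip(255*(c/255)**.45,0,255).astype(np.uint8)
    cv2.imwrite(f'pics/{n}c.png',cv2.resize(c,None,fx=6,fy=6,interpolation=cv2.INTER_CUBIC))
E
```

```text
(no output)
```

View pics/w1c.png

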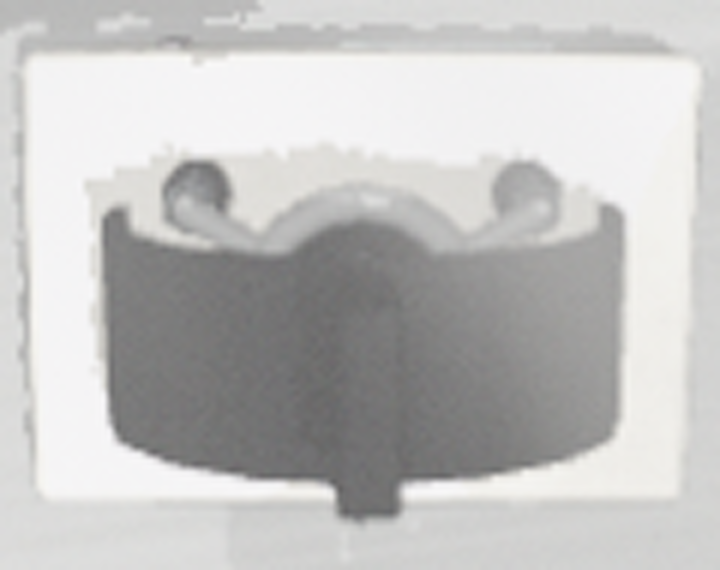

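View pics/w2c.png

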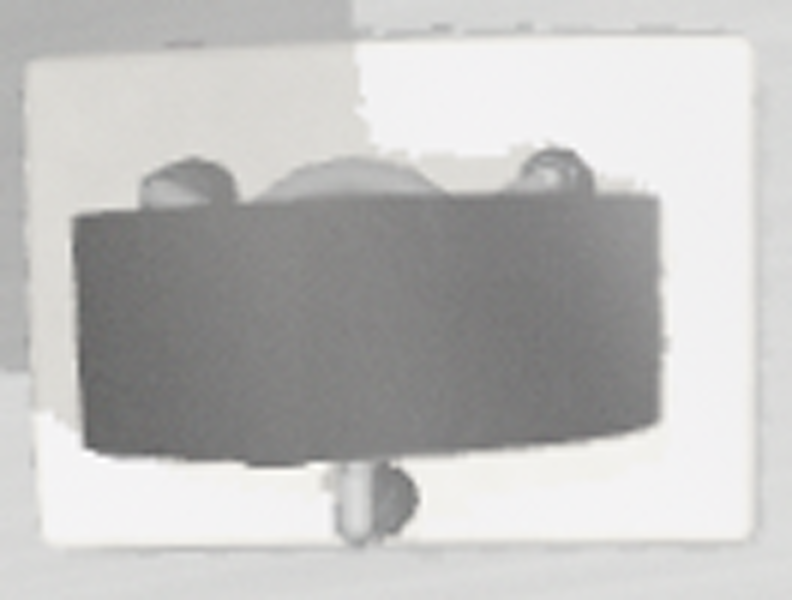

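```bash
python3 - <<'E'
import cv2,numpy as np
o=[]
for n,(u0,v0,u1,v1) in {'scene0':(205,210,255,250),'side0':(290,240,340,280)}.items():
    c=cv2.imread(f'pics/{n}.png')[v0:v1,u0:u1].astype(float)
    c=np.clip(255*(c/255)**.4,0,255).astype(np.uint8)
    o.append(cv2.resize(c,None,fx=8,fy=8,interpolation=cv2.INTER_CUBIC))
cv2.imwrite('pics/finc.png',np.hstack(o))
E
```

```text
(no output)
```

View pics/finc.png

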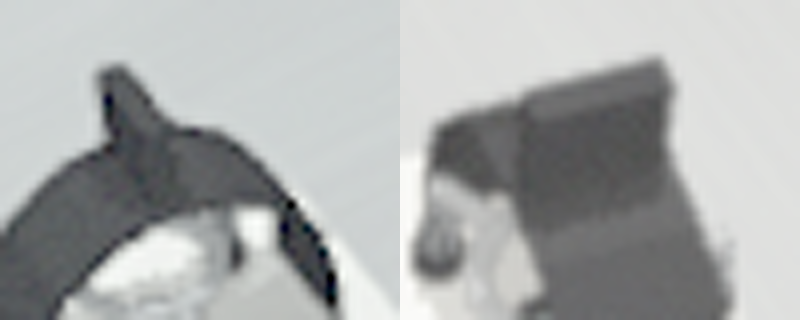

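```bash
cat >> h.py <<'E'
P1=(np.array([0.44,-0.19,0.34]),down(82)); P2=(np.array([0.5193,-0.1311,0.3006]),down(82))
E
python3 - <<'E'
from h import *
a=tri(ray('scene',(219,218.5)),ray('side',(305.3,253.2))); b=tri(ray('wrist',(276.8,226.2),P1),ray('side',(323.4,248.7)))
print(a,b,b[0]-a[0],np.degrees(np.arctan2(*(b[0]-a[0])[1::-1])))
print('mid',(a[0]+b[0])/2)
# crown outline heights via band in w1/w2: ends of the strip in w2 (legs extents), at leg tops z=.03+.02+
def cz(P,n,pts,z): return np.array([plane('wrist',p,z,P) for p in pts])
q=lambda u0,v0,L:[(u0+x/6,v0+y/6) for x,y in L]
w1=cz(P1,1,q(215,140,[(25,52),(700,62),(680,497),(42,497)]),.03); w2=cz(P2,2,q(158,90,[(27,55),(752,38),(755,540),(45,545)]),.03)
for w in(w1,w2): print(w,w.mean(0),[np.degrees(np.arctan2(*(w[i]-w[j])[1::-1])) for i,j in[(1,0),(2,3),(3,0),(2,1)]],[np.linalg.norm(w[i]-w[j]) for i,j in[(1,0),(3,0)]])
# shield outer extent in w2 at spring level (z~.05)
e=cz(P2,2,q(158,90,[(75,214),(660,195),(660,425),(85,450)]),.055); print(e,e.mean(0),[np.degrees(np.arctan2(*(e[i]-e[j])[1::-1])) for i,j in[(1,0),(2,3)]],np.linalg.norm(e[1]-e[0]))
E
```

```text
(array([ 0.4424, -0.1843,  0.1398]), [np.float64(0.0005137384600203277), np.float64(0.0005137384600204342)]) (array([ 0.4812, -0.1914,  0.1414]), [np.float64(0.00020840010965360547), np.float64(0.00020840010965363589)]) [ 0.0388 -0.0071  0.0016] -10.352865375317663
mid [ 0.4618 -0.1879  0.1406]
[[ 0.3931 -0.259   0.03  ]
 [ 0.4169 -0.1035  0.03  ]
 [ 0.5216 -0.1191  0.03  ]
 [ 0.5    -0.2733  0.03  ]] [ 0.4579 -0.1887  0.03  ] [np.float64(81.27063950236476), np.float64(82.03842123927237), np.float64(-7.637209354471459), np.float64(-8.467662039777698)] [np.float64(0.15732790614886685), np.float64(0.10788024602015647)]
[[ 0.3933 -0.2579  0.03  ]
 [ 0.4168 -0.1035  0.03  ]
 [ 0.5229 -0.1173  0.03  ]
 [ 0.5007 -0.2727  0.03  ]] [ 0.4584 -0.1878  0.03  ] [np.float64(81.33735975496127), np.float64(81.88366228762187), np.float64(-7.865238578917351), np.float64(-7.39188687350136)] [np.float64(0.15610614815699814), np.float64(0.1084154915794552)]
[[ 0.4316 -0.2446  0.055 ]
 [ 0.4477 -0.1269  0.055 ]
 [ 0.4931 -0.1333  0.055 ]
 [ 0.4798 -0.251   0.055 ]] [ 0.463  -0.1889  0.055 ] [np.float64(82.20111032171347), np.float64(83.5720408992331)] 0.11878078761975071
```

The arch spans 119 mm at spring level, as described for the meant shield, and the fin top measures about 0.141 m. Next I'll measure the rail bar.

```bash
python3 - <<'E'
import cv2,numpy as np
f=lambda n,u0,v0,u1,v1,k:cv2.resize(cv2.imread(f'pics/{n}.png')[v0:v1,u0:u1],None,fx=k,fy=k,interpolation=cv2.INTER_CUBIC)
cv2.imwrite('pics/r_s.png',f('scene0',262,205,392,295,6)); cv2.imwrite('pics/r_d.png',f('side0',310,125,380,225,6)); cv2.imwrite('pics/r_w.png',f('w2',270,215,530,315,3))
E
```

```text
(no output)
```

View pics/r_s.png

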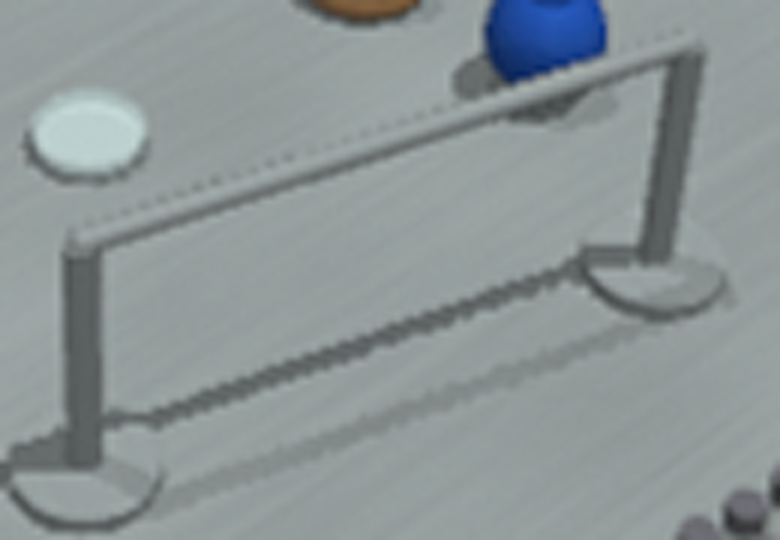

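View pics/r_d.png

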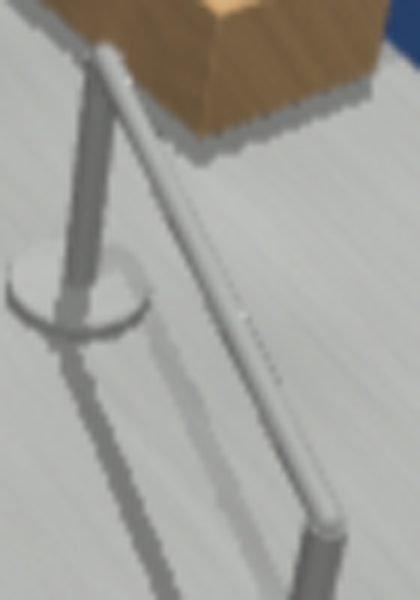

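View pics/r_w.png

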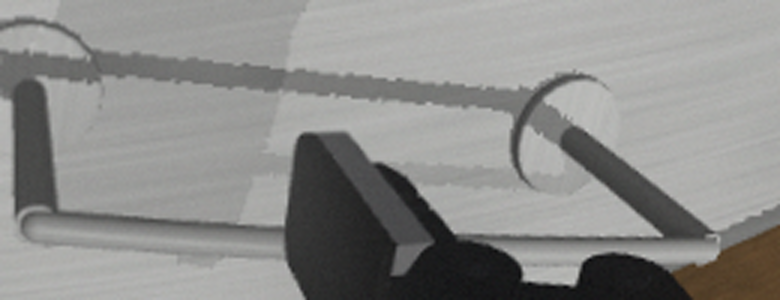

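```bash
python3 - <<'E'
from h import *
s=[(262+x/6,205+y/6) for x,y in[(90,241),(690,50)]]; d=[(310+x/6,125+y/6) for x,y in[(320,512),(110,70)]]
w=[(270+x/3,215+y/3) for x,y in[(50,228),(270,239)]]
def pl(n,p,P=None):
    o,a=ray(n,p[0],P);_,b=ray(n,p[1],P); m=np.cross(a,b);m/=np.linalg.norm(m); return m,m@o
def inter(L,y=None):
    A=np.array([m for m,_ in L]);b=np.array([c for _,c in L])
    out=[]
    for yy in(-.1,.0,.12):
        x,res,*_=np.linalg.lstsq(np.vstack([A,[0,1,0]]),np.append(b,yy),rcond=None); out.append(x)
    return np.array(out)
S,D,W=pl('scene',s),pl('side',d),pl('wrist',w,P2)
for L in([S,D],[S,W],[D,W],[S,D,W]): 
    o=inter(L);v=o[2]-o[0];print(o,np.degrees(np.arctan2(v[1],v[0])))
# ends
for a in [tri(ray('scene',s[0]),ray('side',d[0]),ray('wrist',(270+28/3,215+222/3),P2)),tri(ray('scene',s[1]),ray('side',d[1]),ray('wrist',(270+714/3,215+247/3),P2))]:print(a)
E
```

```text
[[ 0.6279 -0.1     0.1385]
 [ 0.6541  0.      0.1379]
 [ 0.6855  0.12    0.1372]] 75.3458897493965
[[ 0.6287 -0.1     0.1393]
 [ 0.653  -0.      0.1368]
 [ 0.682   0.12    0.1338]] 76.38044372339756
[[ 0.6178 -0.1     0.159 ]
 [ 0.6683 -0.      0.1093]
 [ 0.7289  0.12    0.0496]] 63.20557675028361
[[ 0.6283 -0.1     0.139 ]
 [ 0.6535 -0.      0.1373]
 [ 0.6837  0.1199  0.1354]] 75.85630105490937
(array([ 0.6191, -0.1339,  0.1405]), [np.float64(0.003341730661705384), np.float64(0.00198662100344019), np.float64(0.004396206211009887)])
(array([0.6948, 0.1567, 0.136 ]), [np.float64(0.000712572270227021), np.float64(0.005664452719410187), np.float64(0.005634266813926542)])
```

```bash
python3 - <<'E'
from h import *
R=down(82)
r.servo_line([0.462,-0.188,0.20],0.2,R)
im,p=grab('wrist','w3'); print(r.read_time(),p[0])
c=im.astype(float); c=np.clip(255*(c/255)**.5,0,255).astype(np.uint8); cv2.imwrite('pics/w3b.png',c)
E
```

```text
4.6417 [ 0.4626 -0.1879  0.2009]
```

View pics/w3b.png

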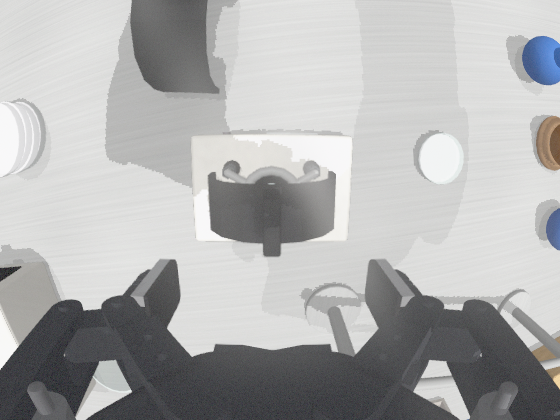

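w3: the fin is centred between the pads (fin column 272, pads at 178 and 368), with its +x end at (272,255). I'll grasp it and lift.

```bash
python3 - <<'E'
from h import *
pose=(np.array([0.4626,-0.1879,0.2009]),down(82))
print(plane('wrist',(272,255),.142,pose))
r.servo_line([0.462,-0.188,0.1135],0.12); print(r.read_ft_force(),r.read_position())
r.set_gripper(0.0); print(r.read_grip_width(),r.read_ft_force(),r.read_time())
r.servo_line([0.462,-0.188,0.15],0.08); print(r.read_grip_width(),r.read_ft_force())
r.servo_line([0.462,-0.188,0.30],0.2); print(r.read_grip_width(),r.read_ft_force(),r.read_time())
grab('wrist','w4'); grab('scene','s4')
E
```

```text
[ 0.4801 -0.1913  0.142 ]
[-0.487   0.2639  0.2147] [ 0.4623 -0.188   0.1141]
0.011124640001348808 [-0.1222 -0.4042  3.3915] 6.175
0.010869987889129948 [-0.516   0.4533 -0.9235]
0.011415527416658657 [ 0.1808  0.4123 -1.5164] 7.6833
```

View pics/w4.png

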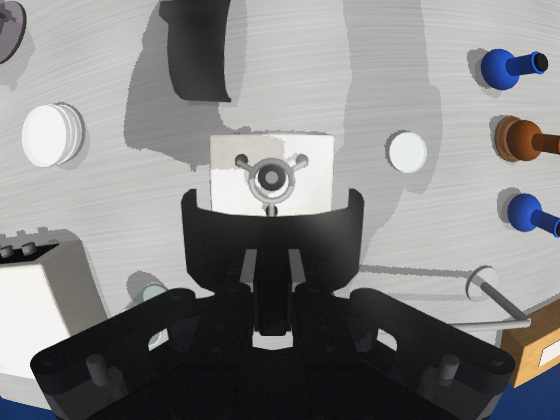

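View pics/s4.png

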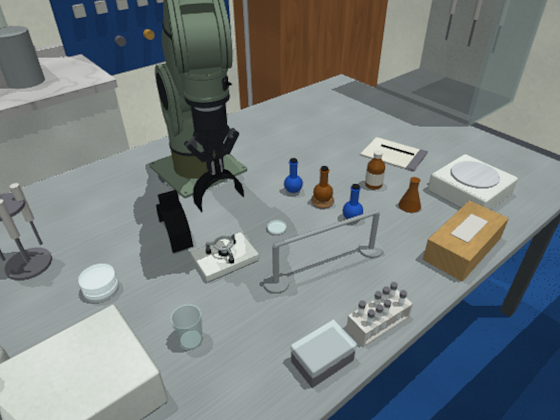

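The scene and wrist views show the shield in the fingers with the ring free below it, ring centre near w4 (272,178). Moving it to the rail.

```bash
python3 - <<'E'
from h import *
r.move_ptp([0.655,0.005,0.30],down(165.5)); print(r.read_time(),r.read_position(),r.read_grip_width(),r.read_ft_force())
r.servo_line([0.655,0.005,0.20],0.15); print(r.read_time())
a,_=grab('scene','s5'); b,_=grab('side','d5')
cv2.imwrite('pics/sd5.png',np.hstack([cv2.resize(a[120:300,230:420],None,fx=2,fy=2),cv2.resize(b[60:240,250:440],None,fx=2,fy=2)]))
E
```

```text
8.8417 [0.6546 0.0038 0.2999] 0.010810270087573239 [-0.0703 -0.0471 -0.4568]
9.6583
```

View pics/sd5.png

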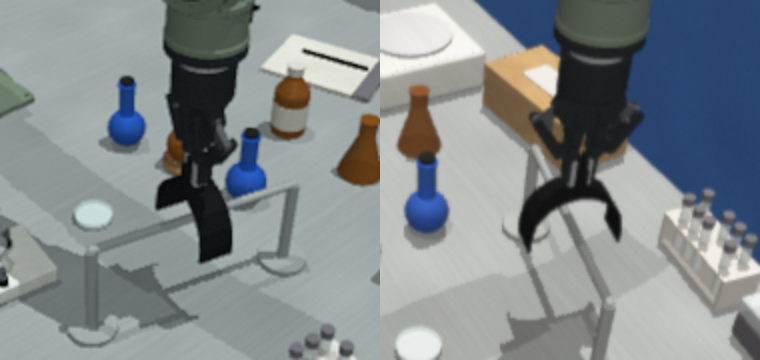

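The shield straddles the bar in both views. Lowering it.

```bash
python3 - <<'E'
from h import *
r.servo_line([0.655,0.005,0.163],0.1)
f0=np.array(r.read_ft_force()); z=0.163
while z>0.149:
    z-=0.0015; r.servo_line([0.655,0.005,z],0.03); f=np.array(r.read_ft_force())-f0
    if f[2]>2: break
print(z,f,r.read_position(),r.read_time())
a,_=grab('scene','s6'); b,_=grab('side','d6')
cv2.imwrite('pics/sd6.png',np.hstack([cv2.resize(a[150:270,260:400],None,fx=2.8,fy=2.8),cv2.resize(b[100:220,280:420],None,fx=2.8,fy=2.8)]))
E
```

```text
0.154 [-2.8978 -1.0626  9.451 ] [0.6552 0.005  0.1548] 11.775
```

View pics/sd6.png

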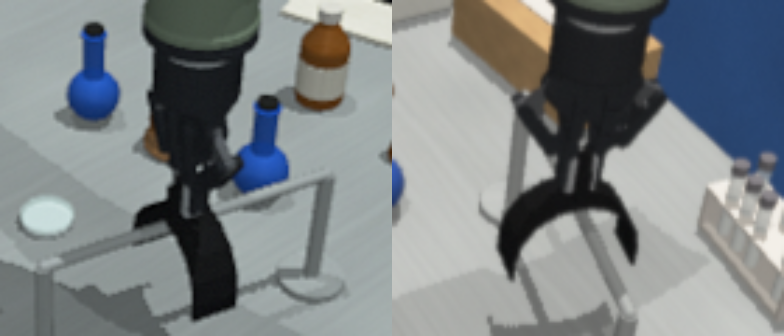

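```bash
python3 - <<'E'
from h import *
r.servo_line([0.655,0.005,0.1547],0.03); print(r.read_ft_force())
r.set_gripper(0.04); print(r.read_grip_width(), r.read_time())
a,_=grab('scene','s7'); b,_=grab('side','d7')
r.servo_line([0.655,0.005,0.25],0.12); print(r.read_time(),r.read_ft_force())
a2,_=grab('scene','s8'); b2,_=grab('side','d8'); grab('wrist','w8')
k=lambda i,u,v:cv2.resize(i[v:v+120,u:u+140],None,fx=2.4,fy=2.4)
cv2.imwrite('pics/sd8.png',np.vstack([np.hstack([k(a,260,150),k(b,280,100)]),np.hstack([k(a2,260,150),k(b2,280,100)])]))
E
```

```text
[-0.7368 -0.5227  3.6902]
0.03997478350048435 12.5167
13.5583 [ 0.0931 -0.9364  0.0172]
```

View pics/sd8.png

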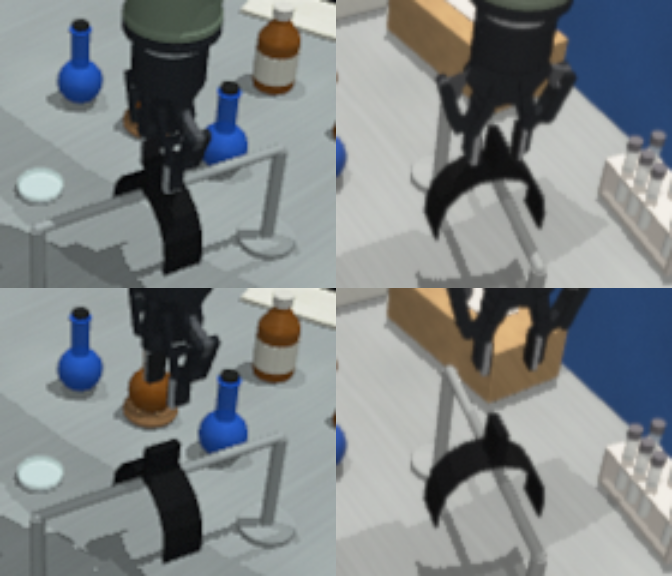

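View pics/w8.png

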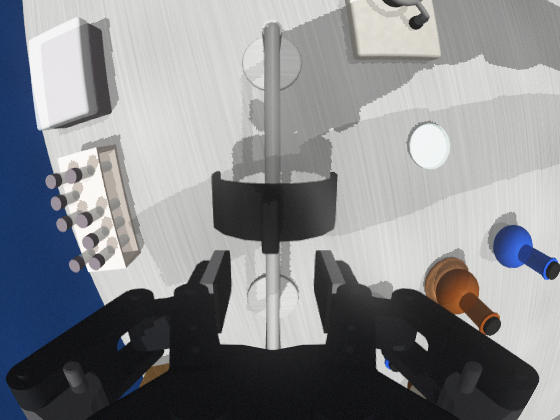

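The shield hangs by itself over the bar, with its crown at about w8 (272,205). Next I'll look at the flask from two wrist poses.

```bash
python3 - <<'E'
from h import *
r.move_ptp([0.45,0.11,0.32],down(102)); r.set_gripper(0.085); print(r.read_time(),r.read_qpos())
i1,p1=grab('wrist','w9')
r.servo_line([0.47,0.20,0.27],0.2); r.wait(0.15)
i2,p2=grab('wrist','w10'); print(r.read_time())
np.save('poses.npy',np.array([np.column_stack([p[1],p[0]]) for p in(p1,p2)]))
for i,p in((i1,p1),(i2,p2)):
    u,v=proj('wrist',[0.444,0.203,0.09],p).astype(int); print(u,v,p[0])
E
```

```text
15.375 [-19.3938  24.8258   2.7478  98.0276  -1.3722  57.1824  85.8497]
16.3
350 196 [0.45 0.11 0.32]
282 168 [0.4702 0.1989 0.2708]
```

View pics/w9.png

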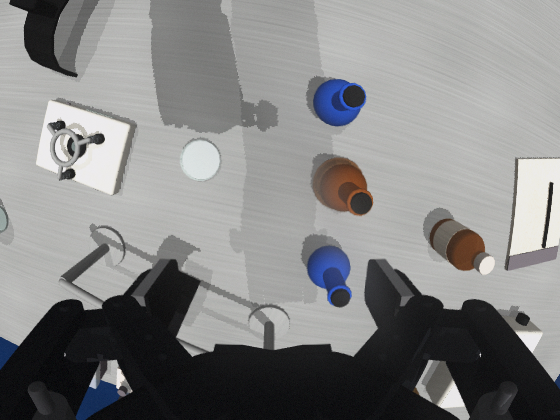

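View pics/w10.png

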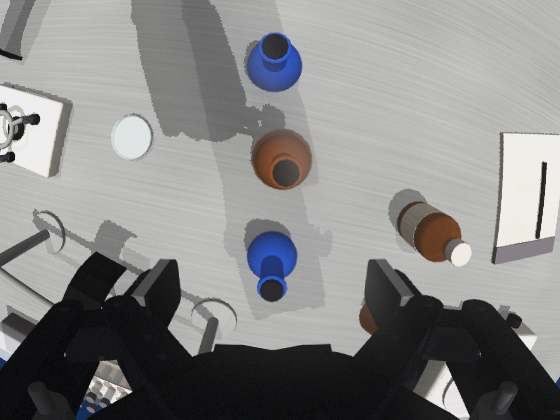

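```bash
cat > fl.py <<'E'
from h import *
def stop(im,uv):
    u,v=map(int,uv); g=im[v-18:v+18,u-18:u+18].max(2); m=(g<60).astype(np.uint8)
    n,l,s,c=cv2.connectedComponentsWithStats(m); k=l[18,18]
    if k==0: k=1+np.argmax(s[1:,4])
    return c[k]+[u-18,v-18],s[k]
def belly(im,uv): # centre of blob
    pass
E
python3 - <<'E'
from fl import *
P=[(q[:,3],q[:,:3]) for q in np.load('poses.npy')]
i1=cv2.imread('pics/w9.png');i2=cv2.imread('pics/w10.png')
a,sa=stop(i1,(359,202));b,sb=stop(i2,(286,173));print(a,sa,b,sb)
t=tri(ray('wrist',a,P[0]),ray('wrist',b,P[1]));print(t)
s,d=cv2.imread('pics/s8.png'),cv2.imread('pics/side0.png')
sc=cv2.imread('pics/scene0.png')
a2,_=stop(sc,(324,170));b2,_=stop(d,(235,151));print(a2,_,b2)
print('all',tri(ray('wrist',a,P[0]),ray('wrist',b,P[1]),ray('scene',a2),ray('side',b2)), tri(ray('scene',a2),ray('side',b2)))
for z in(.137,.1415): print(z,plane('wrist',a,z,P[0]),plane('wrist',b,z,P[1]))
f=lambda i,u,v,k:cv2.resize(i[v-40:v+40,u-40:u+40],None,fx=5,fy=5,interpolation=cv2.INTER_CUBIC)
cv2.imwrite('pics/fc.png',np.hstack([f(i1,345,190,5),f(i2,282,168,5)]))
i4=cv2.imread('pics/w4.png'); cv2.imwrite('pics/ringc.png',cv2.resize(i4[130:225,200:340],None,fx=5,fy=5,interpolation=cv2.INTER_CUBIC))
E
```

```text
[361.0752 202.4169] [ 10   8  21  22 319] [277.1802 174.5856] [  5   9  11  22 111]
(array([0.4398, 0.1964, 0.156 ]), [np.float64(0.0022902366444361674), np.float64(0.002290236644436138)])
[324.0345 168.1034] [13 14  8  6 42] [233.3571 149.5952]
all (array([0.4419, 0.2006, 0.1372]), [np.float64(0.0025220726037854173), np.float64(0.004440560272712735), np.float64(0.0015359894313989886), np.float64(0.00256303840905344)]) (array([0.4405, 0.2041, 0.1344]), [np.float64(7.416385447198235e-05), np.float64(7.416385447202214e-05)])
0.137 [0.4406 0.2028 0.137 ] [0.4447 0.1971 0.137 ]
0.1415 [0.4399 0.2013 0.1415] [0.4441 0.1969 0.1415]
```

View pics/fc.png

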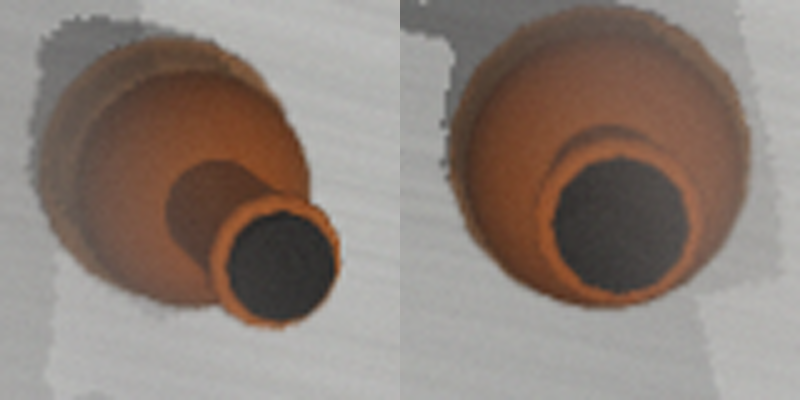

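View pics/ringc.png

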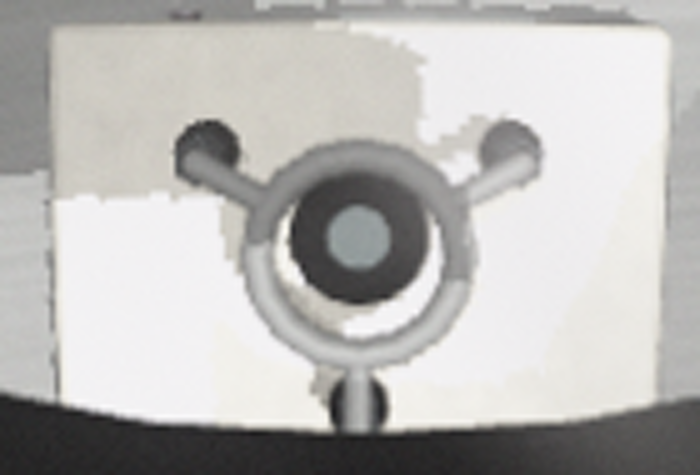

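```bash
python3 - <<'E'
from fl import *
P=[(q[:,3],q[:,:3]) for q in np.load('poses.npy')]
t=tri(ray('wrist',(361,203),P[0]),ray('wrist',(286.4,173),P[1]));print('stopper',t)
print('all',tri(ray('wrist',(361,203),P[0]),ray('wrist',(286.4,173),P[1]),ray('scene',(324,168.1)),ray('side',(233.9,150))))
for z in(.1335,.1415): print(z,plane('wrist',(361,203),z,P[0]),plane('wrist',(286.4,173),z,P[1]))
P4=(np.array([.462,-.188,.300]),down(82))
print('ring',plane('wrist',(272.3,180.7),.064,P4))
# belly: circle silhouettes w9 (crop centre (192,187) r~115), w10 
print('belly',plane('wrist',(305+192/5,150+187/5),.0465,P[0]))
f=lambda i,u,v,k:cv2.resize(i[v-35:v+35,u-35:u+35],None,fx=5,fy=5,interpolation=cv2.INTER_CUBIC)
i=[cv2.imread(f'pics/{n}.png') for n in('w9','s8','d8')]
print(proj('scene',[.458,-.188,.064]),proj('side',[.458,-.188,.064]))
us=[(75,145)]+[tuple(proj(n,[.458,-.188,.064]).astype(int)) for n in('scene','side')]
cv2.imwrite('pics/rc.png',np.hstack([f(a,*u,5) for a,u in zip(i,us)])[:, :]); print(us)
E
```

```text
stopper (array([0.4424, 0.2049, 0.1307]), [np.float64(0.00010280061107735836), np.float64(0.00010280061107754857)])
all (array([0.4415, 0.2039, 0.1342]), [np.float64(0.00017479575302470633), np.float64(0.0009714561907530001), np.float64(0.0010023188931465965), np.float64(0.001056790077557429)])
0.1335 [0.4418 0.204  0.1335] [0.4422 0.2047 0.1335]
0.1415 [0.4405 0.2014 0.1415] [0.4411 0.2042 0.1415]
ring [ 0.4585 -0.1882  0.064 ]
belly [0.4413 0.2033 0.0465]
[223.476  243.3867] [310.3002 274.1806]
[(75, 145), (np.int64(223), np.int64(243)), (np.int64(310), np.int64(274))]
```

```bash
python3 -c "
import cv2;i=cv2.imread('pics/rc.png');print(i.shape);cv2.imwrite('pics/rc.png',cv2.resize(i,(795,265)))"
```

```text
(350, 1050, 3)
```

View pics/rc.png

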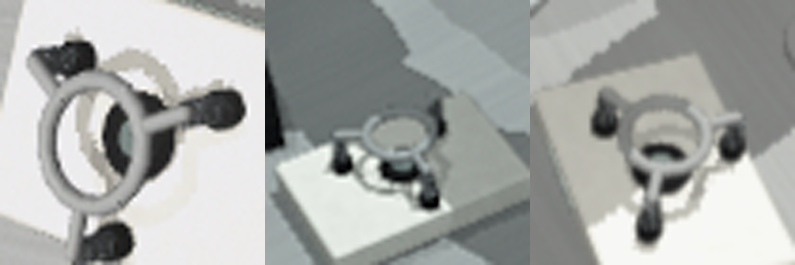

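```bash
python3 - <<'E'
from fl import *
P=[(q[:,3],q[:,:3]) for q in np.load('poses.npy')]
P4=(np.array([.462,-.188,.300]),down(82))
R=[ray('wrist',(272.3,180.7),P4),ray('wrist',(64.8,147.2),P[0]),ray('scene',(223.7,243.4)),ray('side',(311.2,275.2))]
print(tri(*R),tri(*R[2:]),tri(R[0],R[1]),tri(R[0],R[3]))
# fetch flask
r.servo_line([0.4417,0.204,0.21],0.2,down(102)); r.wait(0.1)
im,p=grab('wrist','w11'); print(p[0],r.read_time(),proj('wrist',[.4417,.204,.135],p))
E
```

```text
(array([ 0.4585, -0.1886,  0.063 ]), [np.float64(0.0003987718216418749), np.float64(0.0005490874073011659), np.float64(0.0014189328299051525), np.float64(0.0018190003663359575)]) (array([ 0.4589, -0.1891,  0.0636]), [np.float64(0.0015674953830916534), np.float64(0.0015674953830916354)]) (array([ 0.4583, -0.1882,  0.0634]), [np.float64(0.000344881281594584), np.float64(0.00034488128159460463)]) (array([ 0.4597, -0.1885,  0.0599]), [np.float64(0.0005221642668010911), np.float64(0.0005221642668011092)])
[0.4427 0.2039 0.2111] 16.9333 [273.669  220.9592]
```

View pics/w11.png

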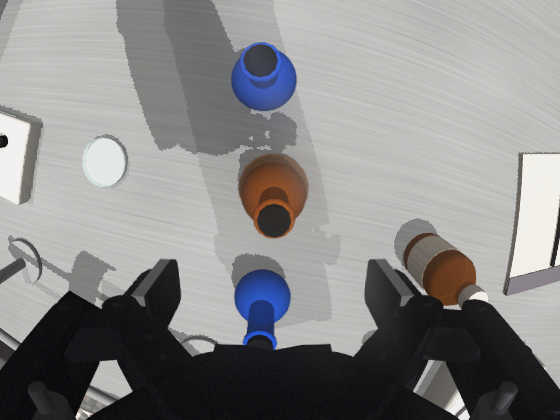

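The predicted stopper pixel (274,221) matches w11. Descending and gripping the neck.

```bash
python3 - <<'E'
from fl import *
r.servo_line([0.4417,0.204,0.0865],0.12); r.wait(0.1); print(r.read_position(),r.read_ft_force())
r.set_gripper(0.0); print(r.read_grip_width(),r.read_ft_force(),r.read_time())
grab('wrist','w12'); a,_=grab('scene','s12'); b,_=grab('side','d12')
cv2.imwrite('pics/sd12.png',np.hstack([cv2.resize(a[120:230,260:400],None,fx=2.8,fy=2.8),cv2.resize(b[110:220,180:320],None,fx=2.8,fy=2.8)]))
E
```

```text
[0.442  0.2041 0.087 ] [-0.0287 -1.3608 -0.1947]
0.02543924488601332 [-1.5418  3.3157  4.4292] 18.7917
```

View pics/sd12.png

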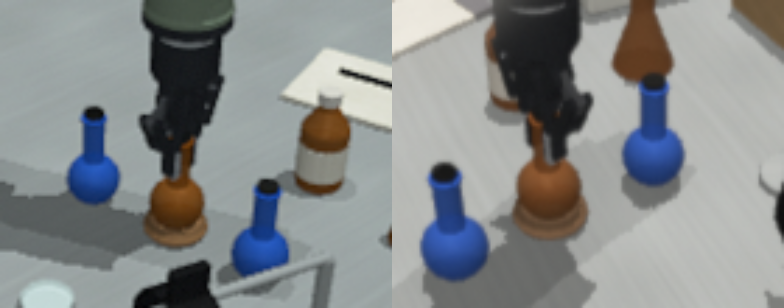

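View pics/w12.png

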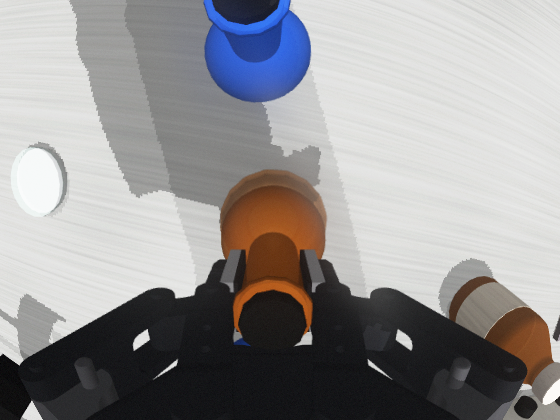

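The pads are on the straight neck, below the rim, with a reading of 25.4 mm. I'll lift and carry the flask along straight lines with the tool vertical.

```bash
python3 - <<'E'
from fl import *
r.servo_line([0.4417,0.204,0.11],0.06); print(r.read_grip_width(),r.read_ft_force())
r.servo_line([0.4417,0.204,0.215],0.15)
r.servo_line([0.4585,-0.1886,0.215],0.2); r.wait(0.2); print(r.read_position(),r.read_orientation()[:,2],r.read_ft_force(),r.read_grip_width(),r.read_time())
grab('wrist','w13'); a,_=grab('scene','s13'); b,_=grab('side','d13')
cv2.imwrite('pics/sd13.png',np.hstack([cv2.resize(a[150:290,160:300],None,fx=2.8,fy=2.8),cv2.resize(b[190:330,240:380],None,fx=2.8,fy=2.8)]))
E
```

```text
0.02513763427379489 [ 0.4727 -0.0236 -1.2203]
[ 0.4586 -0.1883  0.215 ] [-0.      0.0001 -1.    ] [ 0.3868  0.7503 -1.4661] 0.0253752848315715 22.65
```

View pics/sd13.png

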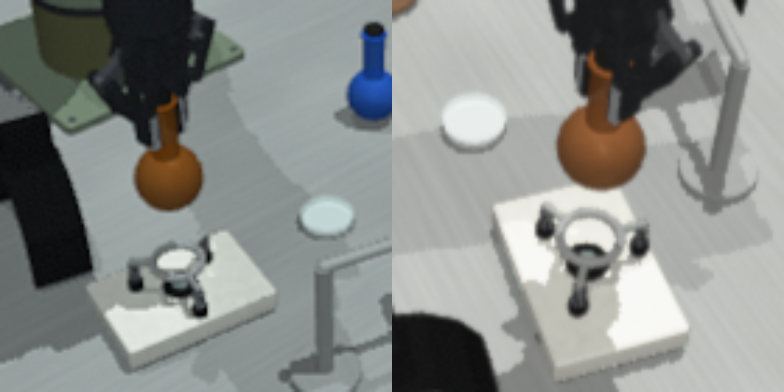

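View pics/w13.png

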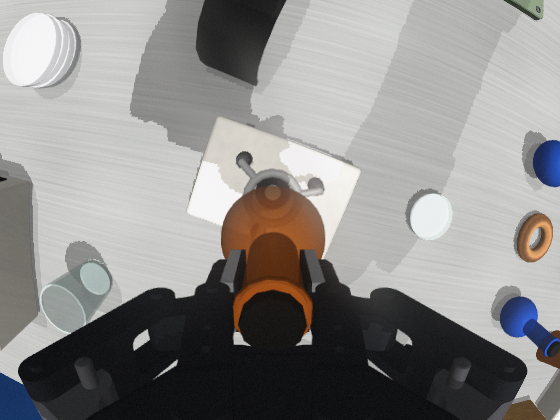

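```bash
python3 - <<'E'
from fl import *
def belly(n,uv):
    im=cv2.imread(f'pics/{n}.png'); h=cv2.cvtColor(im,cv2.COLOR_BGR2HSV)
    m=((h[...,0]<16)&(h[...,1]>120)&(h[...,2]>60)).astype(np.uint8); k=np.zeros_like(m); cv2.circle(k,uv,26,1,-1); m&=k
    m=cv2.morphologyEx(m,cv2.MORPH_OPEN,cv2.getStructuringElement(cv2.MORPH_ELLIPSE,(17,17)))
    c=max(cv2.findContours(m,0,cv2.CHAIN_APPROX_NONE)[0],key=cv2.contourArea); return cv2.minEnclosingCircle(c),cv2.fitEllipse(c)
s,es=belly('s13',(220,213)); d,ed=belly('d13',(314,242)); print(s,d,es,ed)
t=tri(ray('scene',s[0]),ray('side',d[0])); print(t, 'pred',[.4586,-.1883,.215-.0785+.032])
# ring same way with same cameras for relative
print('ring scene/side',tri(ray('scene',(223.7,243.4)),ray('side',(311.2,275.2)))[0])
E
```

```text
((221.5, 211.5), 9.823541641235352) ((314.25164794921875, 241.52882385253906), 14.954049110412598) ((221.59255981445312, 211.00811767578125), (16.96048927307129, 19.215410232543945), 103.88666534423828) ((313.621826171875, 243.01010131835938), (24.970762252807617, 30.18231773376465), 111.1350326538086)
(array([ 0.4589, -0.1855,  0.1722]), [np.float64(0.002668400673912306), np.float64(0.002668400673912228)]) pred [0.4586, -0.1883, 0.1685]
ring scene/side [ 0.4589 -0.1891  0.0636]
```

```bash
python3 - <<'E'
from fl import *
print(tri(ray('scene',(220,213.4)),ray('side',(314.3,242.5))))
r.servo_line([0.4585,-0.1886,0.150],0.12); r.wait(0.15); f0=np.array(r.read_ft_force()); print(f0,r.read_time())
a,_=grab('scene','s14'); b,_=grab('side','d14')
z=.150
while z>.130:
    z-=.002; r.servo_line([0.4585,-0.1886,z],0.04); f=np.array(r.read_ft_force())-f0
    print(round(z,4),f,r.read_position()[2])
    if f[2]>2: break
print(r.read_time())
a2,_=grab('scene','s15'); b2,_=grab('side','d15')
k=lambda i,u,v:cv2.resize(i[v:v+100,u:u+120],None,fx=3,fy=3)
cv2.imwrite('pics/sd15.png',np.vstack([np.hstack([k(a,165,180),k(b,250,220)]),np.hstack([k(a2,165,180),k(b2,250,220)])]))
E
```

```text
(array([ 0.4586, -0.1886,  0.1695]), [np.float64(0.0004596124500005881), np.float64(0.0004596124500007385)])
[ 0.658   0.0448 -1.391 ] 23.6417
0.148 [-0.4719 -0.4685 -0.2386] 0.14795139404624777
0.146 [-0.3741  0.3431  0.071 ] 0.14589828591438714
0.144 [-1.4008  0.6123 -0.396 ] 0.14389241689944512
0.142 [-0.7021 -0.4134  1.6705] 0.1418763967419113
0.14 [-1.1501 -0.2471 -0.0045] 0.13989648454154022
0.138 [-0.2849 -0.4891 -0.0251] 0.13788570923323254
0.136 [-1.0113 -0.2995  3.1219] 0.13598100594293258
25.4917
```

View pics/sd15.png

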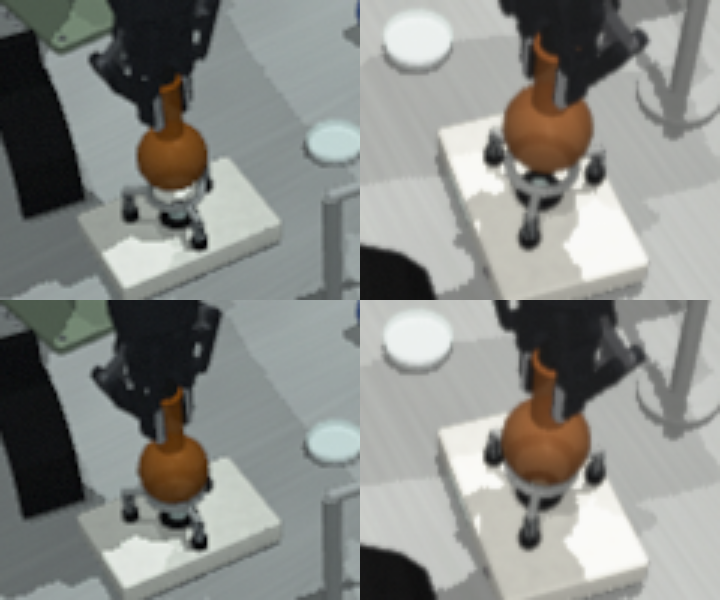

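The flask met the ring at TCP z of about 0.137, as predicted, and sits in it. Pressing down in small steps.

```bash
python3 - <<'E'
from fl import *
f0=np.array([0.2,0,-1.4]); z=.136
while z>.112:
    z-=.001 if z<.125 else .002
    r.servo_line([0.4585,-0.1886,z],0.04); r.wait(0.05); f=np.array(r.read_ft_force())-f0
    print(round(z,4),f,r.read_position())
    if f[2]>16: break
print(r.read_grip_width(),r.read_time())
a2,_=grab('scene','s16'); b2,_=grab('side','d16'); grab('wrist','w16')
k=lambda i,u,v:cv2.resize(i[v:v+100,u:u+120],None,fx=3,fy=3)
cv2.imwrite('pics/sd16.png',np.hstack([k(a2,165,180),k(b2,250,220)]))
E
```

```text
0.134 [-1.2221 -0.81    4.1395] [ 0.4585 -0.1886  0.134 ]
0.132 [-1.1467  0.0562  4.7118] [ 0.4585 -0.1886  0.132 ]
0.13 [-1.2772 -0.5292  6.2862] [ 0.4585 -0.1886  0.1301]
0.128 [-0.9214 -0.5751  7.0427] [ 0.4585 -0.1886  0.1281]
0.126 [-1.2177 -0.3229  7.6552] [ 0.4585 -0.1886  0.1261]
0.124 [-1.7026  0.1235  7.859 ] [ 0.4585 -0.1886  0.1241]
0.123 [-1.3625  0.7416  9.2982] [ 0.4585 -0.1886  0.1232]
0.122 [-2.7963  0.07    8.7552] [ 0.4585 -0.1886  0.1222]
0.121 [-2.0454  0.5571  9.2168] [ 0.4585 -0.1887  0.1212]
0.12 [-3.751   0.2035 16.4653] [ 0.4585 -0.1887  0.1205]
0.025095148838779398 28.5917
```

View pics/sd16.png

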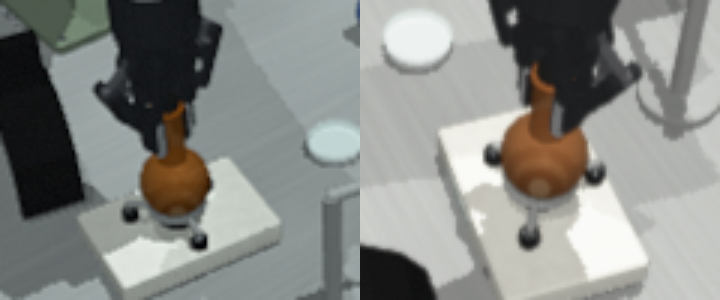

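The force ramped up to about 9 N, then jumped to 16 N after about 16 mm of travel, so the ring is at its stop. I'll add a small margin, check that it holds, and check the shield and the bystanders before handing in.

```bash
python3 - <<'E'
from fl import *
r.servo_line([0.458,-0.1886,0.1193],0.03); r.wait(0.3); print(r.read_ft_force(),r.read_position(),r.read_grip_width())
r.wait(0.7); print(r.read_ft_force(),r.read_position(),r.read_orientation()[:,2],r.read_grip_width(),r.read_time())
grab('scene','s17'); grab('side','d17')
E
```

```text
[-3.9844  0.6073 24.4052] [ 0.4583 -0.1887  0.1202] 0.025348468079540984
[-4.1851  0.6277 22.5591] [ 0.4583 -0.1887  0.1202] [ 0.0011 -0.0005 -1.    ] 0.025373961698288938 29.9917
```

View pics/s17.png

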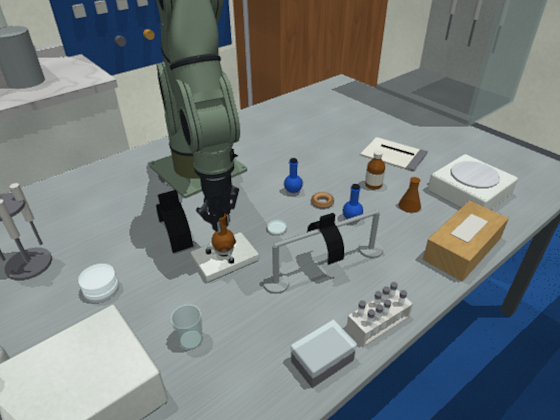

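View pics/d17.png

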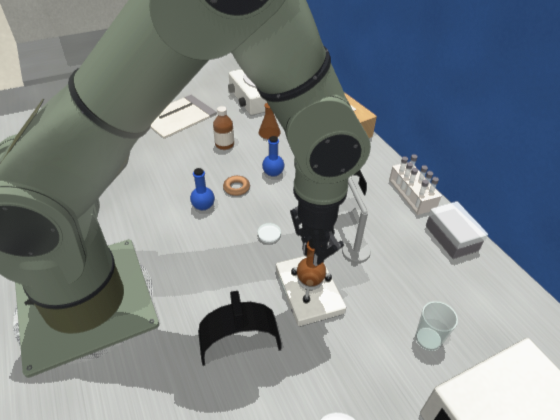

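```bash
python3 - <<'E'
from fl import *
r.job_done(); print(r.read_time())
E
```

```text
the job is handed in; nothing more can be done
the job is handed in; nothing more can be done
```

The shield is hanging over the middle of the rail's bar by itself. The amber round flask sits upright in the reader's sprung ring, and the robot is still holding it pressed down. I handed the job in at about 30 s of the 54 s allowed.

**Last checks:**
- **Shield:** in the final scene view it still straddles the bar at about (325,240). In the side view the arm hides most of it.
- **Ring:** the flask met the ring at TCP z of about 0.137. The force rose gently to about 9 N, then jumped to 16 N after about 16 mm of travel, so I took the ring to be at its stop. The ring's position can't be read directly.
- **Hold:** at hand-in the push held at about 22–24 N for a second at z = 0.1202. The tool was within 0.1° of vertical, and the grip stayed at 25.4 mm on the 26 mm neck.
- **Other glassware:** the dish, beaker, conical flask, reagent bottle and blue flasks are where they started, judged by eye.

**Disagreements:**
- The flask's top measured 0.131–0.134 m by triangulation. Resting on a round-section cork ring it should come to about 0.136 m. I gripped it allowing for that, and the seating height agreed.
- My automatic mask for the flask's belly gave a poor centre in the scene view, so I used points read by eye instead.
- A sideways force of about 4 N remained while pressing, and a 0.5 mm shift did not remove it.

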